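# Lay out a necklace sample for gluing

## Task

Lay out the necklace sample flat on the dark grey felt board. First set the gold rosette in the middle of the board; then put the purple stone midway between the rosette and the gold star, the teal stone midway between the rosette and the steel ring, and the red stone midway between the rosette and the copper hook (these three in any order, any way round); and last of all stand the pearl centrally on top of the rosette. Leave the bead jar standing where it is.

Things in the scene. Friction and masses are not known exactly. Their poses are not given: they have to be found in the camera images.
- board: Fixed board, dark grey felt in a white frame, 340 x 340 mm, 6 mm thick, left or right of the robot, turned up to 0.2 rad. Origin: centre of its underside, at z = 0; felt 6 mm above. Star and ring lie 140 mm from its centre at either end of its y axis, the hook 140 mm from it at one end of its x axis; which end varies. At the other end a black puck (28 mm wide, 8 mm high, fixed, not needed)
- star_clasp: Gold five-pointed star clasp, about 42 mm across, 6 mm thick, fixed flat on the felt board. Origin at the centre of its underside, z up
- ring_clasp: Bright steel ring clasp, 36 mm outside, 22 mm inside, 6 mm thick, fixed flat on the felt board. Origin at its centre, underside, z up
- hook: Copper wire hook, an open C about 39 mm across of 7 mm wire, fixed flat on the felt board. Origin at the centre of the C, underside, z up
- rosette_mid (a point): Gold rosette, a round brass disc 48 mm across and 14 mm high with straight sides and a flat top with a circle of little brass beads (look only, they do not hinder); loose, about 45 g, resting flat on the pink stock board at the start. Point at its centre, half-way up, z up
- pearl_mid (a point): Half-round cream-white pearl with a flat underside, 26 mm across, 17 mm high, sides straight for the lower 10 mm; loose, about 15 g, resting flat on the pink stock board at the start. Point at its centre, half-way up, z up
- purple_mid (a point): Round purple stone, 34 mm across, 18 mm high, sides straight for the lower 12 mm, sloping to a flat top above; loose, about 25 g, resting flat on the pink stock board at the start. Point at its centre, half-way up, z up
- teal_mid (a point): Square teal (blue-green) stone, 32 x 32 mm, 18 mm high, sides straight for the lower 12 mm, a smaller step above; loose, about 25 g, x and y square to its sides, resting flat on the pink stock board at the start. Point at its centre, half-way up, z up
- red_mid (a point): Oblong red stone, 40 mm along its x, 26 mm along its y, 18 mm high, sides straight for the lower 12 mm, a smaller step above; loose, about 25 g, resting flat on the pink stock board at the start. Point at its centre, half-way up, z up
- jar_mid (a point): Bystander: loose amber glass bead jar, white cap, 38 mm across, 60 mm high, standing among the stones on the pink stock board (fixed, 300 x 300 mm, top 6 mm above the table, on the robot's other side). Things there stand 75 mm or more apart, centre to centre; a small black stone there is not needed. Point at the jar's centre, half-way up, z up
Mind the look-alikes: they are no part of the job. What is meant by the part that bears rosette_mid is not white, and is the smaller of those in its own colour.

How it is judged:
By the outcome, as a careful person would: the job done as asked, in the order asked, and still so for the second after the job is handed in, with the robot touching nothing.
It also fails if it takes over 112 s, if anything falls off the work surface, if the arm or the gripper's body presses on something with over 40 N, if the wrist force passes 120 N, or if a joint passes its speed limit or range.

## Robot

A 6-joint arm with a two-finger parallel gripper is mounted at the origin on the work surface. World frame = base frame: x ahead of the robot, y to its left, z up, the work surface at z = 0. Lengths are in mm, angles in rad, forces in N, time in s.
With the tool pointing down it reaches from about 350 to 975 mm from the base axis. Payload 4.9 kg.
Tool frame: the origin (TCP) lies at the very end of the fingers, on their centre line; the grasp point (between the pads) lies 19 mm behind it; z points along the fingers, y is the line along which they close (so a half turn about z gives the same grasp; the last joint's range is limited). The gripper opens to 85 mm and grips with 20 to 120 N. Pads are 22 mm wide; open, the fingers measure 114 mm over their backs; the gripper's body (76 mm by 85 mm) begins 54 mm behind the grasp point. The pads swing forward as they close: fully open they stand 13 mm farther back than shut.
Start: joints at [-1.262, 0.053, 1.613, -0, 1.476, -0.119], TCP at [259.286, -568.658, 207.704] pointing down, gripper open.
Joint ranges: [-3.01, 3.01], [-1.01, 2.22], [0.06, 2.58], [-1.02, 4.17], [0.09, 2.62], [-3.14, 3.14]. Speed limits (rad/s): [2.57, 2.57, 3.14, 3.14, 3.14, 3.14].

## Interface

Orientations are given as a 3x3 rotation matrix whose columns are the frame's x, y, z axes.
In Python, from cell import state, optics, job gives the robot as it stands.
- The arm moves only by the shell command python3 -m creep 'ROWS' [FORCE]. ROWS is JSON, a list that holds one entry, the list of rows, each a list of 7 numbers: the closure, from 0 (fully open) to 1 (shut), then the shift along the tool's x, y, z in m, then the turn, a rotation vector about the tool's x, y, z in rad. A call has 1 to 8 rows; each row is the pose to reach, as a shift and turn from the pose commanded when the call began, along the tool's axes at that moment; what a row does not reach only later rows make up. A row lasts 1/12 s, in which the tool goes at most 41.7 mm and 7.16 degrees, less where a joint would pass 70% of its speed; a pose out of reach is approached as far as the arm can. A call with a gripper value outside its range is refused whole. The fingers move at their own pace and stop on an object; FORCE is the grip in N (left out, the last holds). Time passes only in rows, so rows that repeat a pose let the fingers close. It gives the time, the measured TCP pose, the force, the opening and the grip force at its end, in the units of the state.
- state(): the state, without advancing time (a new reading comes with each control period).
- optics.read_camera(name): name is "scene" or "side" or "wrist"; returns a dict with "image" (420x560x3 uint8, blue, green, red), "mtx" (3x3 intrinsics, pixels), "k1" (the pictures are not rectified: a ray, as slopes to the right and down, at radius r is drawn at 1 + k1 r^2 times it, then the intrinsics apply), "origin" and "rotation" of the camera in the world; the wrist camera has in their place "mount" (4x4, takes a point from camera to tool coordinates, whose origin is the TCP and whose axes are the flange's). Camera axes: x right, y down, z forward; pixel columns grow to the right and rows downward; lengths in mm; the calibration is good to about 2 mm. A picture is of the moment at which its call begins: read the wrist's pose just before it. There is no depth.
- job.close_job(): hands the job in; it is judged then, once.
The state is a dict: "clock": time; "joint_pos": joint angles; "dq": joint speeds; "tau": joint torques, N m; "tool_pos": TCP position; "orientation": TCP orientation; "ft_force": force on the tool from outside, world axes, zero at the start; "moment": the same for the moment, N m; "width": opening from 0.0 (shut) to 1.0 (fully open); "finger_force": force on a finger pad.
Only numpy, scipy, OpenCV 4.12 (cv2) and the standard library are available. Lean on these libraries where they do the work, as an engineer would, in place of code of your own. Each camera call takes 0.05 s, during which the arm holds its last target. There are 200 camera calls.

## Working session

There is one attempt and no reset: what is moved stays moved. The work goes in short steps, Python scripts to look and compute and a shell command to move; the robot and the scene stay as the last step left them, time stands still between calls to the robot, and variables do not carry over. Pictures are saved under pics/ and viewed, at most 14 in all, crops included, and the job is handed in when it is done.

```bash
mkdir -p pics; ls; cat > h.py <<'E'
import numpy as np,cv2,sys
sys.path.insert(0,'.')
from cell import state,optics,job
def cam(n):
    s=state(); c=optics.read_camera(n)
    if n=='wrist':
        M=np.array(c['mount']);R=np.array(s['orientation']);t=np.array(s['tool_pos'])
        c['origin']=R@M[:3,3]+t; c['rotation']=R@M[:3,:3]
    return c
def ray(c,uv):
    K=np.array(c['mtx']);p=cv2.undistortPoints(np.array([[uv]],float),K,np.array([c['k1'],0,0,0.]))[0,0]
    d=np.array(c['rotation'])@[p[0],p[1],1]
    return np.array(c['origin']),d/np.linalg.norm(d)
def plane(c,uv,z):
    o,d=ray(c,uv); return o+d*(z-o[2])/d[2]
def proj(c,P):
    R=np.array(c['rotation']);q=R.T@(np.array(P,float)-c['origin']);x,y=q[:2]/q[2];f=1+c['k1']*(x*x+y*y)
    return (np.array(c['mtx'])@[x*f,y*f,1])[:2]
def tri(c1,a,c2,b):
    o1,d1=ray(c1,a);o2,d2=ray(c2,b)
    t=np.linalg.lstsq(np.c_[d1,-d2],o2-o1,rcond=None)[0]
    p,q=o1+d1*t[0],o2+d2*t[1]; return (p+q)/2,np.linalg.norm(p-q)
E
python3 - <<'E'
from h import *
s=state();print({k:np.round(v,3).tolist() for k,v in s.items()})
for n in('scene','side','wrist'):
    c=cam(n);cv2.imwrite(f'pics/{n}0.png',c['image']);print(n,np.round(c['origin'],1),np.round(c['rotation'],3).tolist(),np.round(c['mtx'],1).tolist(),c['k1'])
    if n=='wrist':print(np.round(c['mount'],3).tolist())
E
```

```text
pics
{'clock': 0.0, 'joint_pos': [-1.262, 0.053, 1.614, -0.0, 1.476, -0.119], 'dq': [-0.001, 0.001, -0.0, 0.001, -0.001, -0.001], 'tau': [0.001, -39.368, -37.018, -0.0, 0.007, 0.0], 'tool_pos': [259.075, -568.016, 206.448], 'orientation': [[0.91, 0.415, -0.001], [0.415, -0.91, 0.002], [0.0, -0.002, -1.0]], 'ft_force': [-0.153, -0.32, 0.265], 'moment': [-0.014, -0.031, -0.036], 'finger_force': 0.0, 'width': 0.996}
scene [1162.2 -356.8 1031.1] [[0.454, 0.715, -0.532], [0.891, -0.373, 0.259], [-0.014, -0.591, -0.806]] [[501.5, 0.0, 285.7], [0.0, 501.5, 206.5], [0.0, 0.0, 1.0]] -0.1436586834310338
side [ 236.  -878.6  599.3] [[0.954, -0.168, 0.25], [-0.301, -0.495, 0.815], [-0.014, -0.852, -0.523]] [[459.3, 0.0, 279.6], [0.0, 459.3, 211.2], [0.0, 0.0, 1.0]] -0.09213662911410186
wrist [ 328.1 -536.9  372. ] [[0.415, -0.868, -0.271], [-0.91, -0.397, -0.122], [-0.002, 0.298, -0.955]] [[332.8, 0.0, 278.7], [0.0, 332.8, 216.1], [0.0, 0.0, 1.0]] -0.0371916752451038
[[0.0, -0.955, -0.298, 75.786], [1.0, 0.0, -0.0, -0.02], [0.0, -0.298, 0.955, -165.367], [0.0, 0.0, 0.0, 1.0]]
```

View pics/scene0.png

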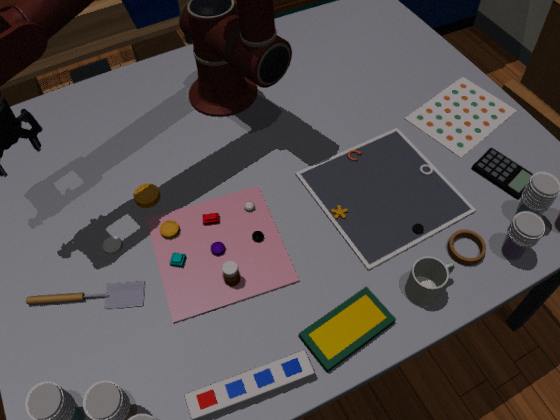

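View pics/side0.png

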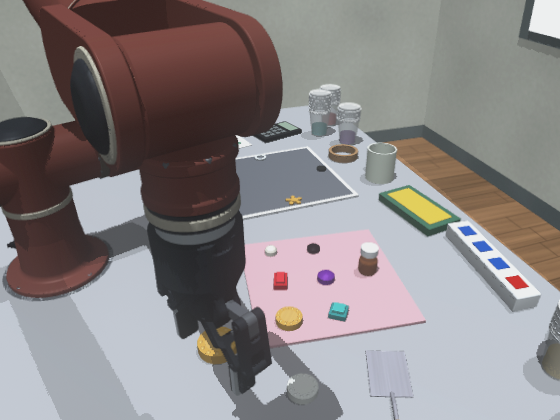

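View pics/wrist0.png

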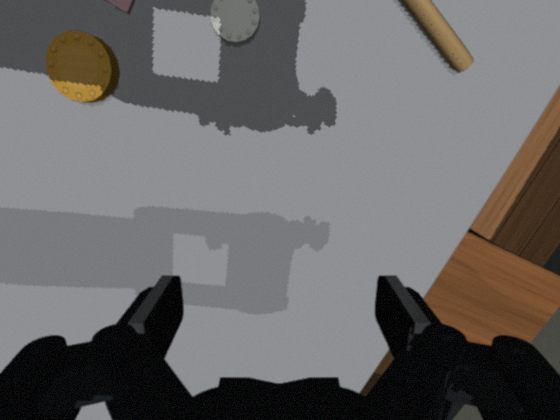

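The scene picture shows the pink board with the gold disc (170,229), red (211,218), pearl (250,206), purple (217,248), teal (178,259), jar (231,273) and black stone (258,237). The dark board has the hook (354,155), ring (427,169), star (340,212) and puck (418,229).

Possible rosettes:
- Gold disc on the pink board, scene (170,229) / side (289,318).
- Larger gold disc on the table, scene (147,195) / side (217,345).
- White-grey disc, scene (112,245) / side (302,389).

By the description it is the smaller gold one, on the pink board. The side view shows the same things: red (281,281), pearl (271,250), purple (326,277), teal (339,311) and star (294,200).

```bash
cat > m.py <<'E'
from h import *
def blob(c,uv,kind,rad=22):
    im=c['image'];h=cv2.cvtColor(im,cv2.COLOR_BGR2HSV).astype(int);H,S,V=h[...,0],h[...,1],h[...,2]
    m={'gold':(H>12)&(H<32)&(S>130)&(V>60),'red':((H<8)|(H>172))&(S>150),'teal':(H>78)&(H<98)&(S>110),
       'purple':(H>120)&(H<150)&(S>110),'copper':(H<14)&(S>90)&(V>60),'white':(S<45)&(V>140),'pearl':(S<50)&(V>120),'black':(V<40)}[kind]
    w=np.zeros(m.shape,np.uint8);cv2.circle(w,tuple(map(int,uv)),rad,1,-1)
    n,l,st,ce=cv2.connectedComponentsWithStats((m&(w>0)).astype(np.uint8))
    k=1+np.argmax(st[1:,4]);pts=cv2.findContours((l==k).astype(np.uint8),cv2.RETR_EXTERNAL,cv2.CHAIN_APPROX_NONE)[0][0][:,0]
    return ce[k],st[k].tolist(),pts
E
python3 - <<'E'
from m import *
a=cam('scene');b=cam('side')
T={'rosette':((170,229),(289,318),'gold',16),'biggold':((147,195),(217,345),'gold',16),'red':((211,218),(281,281),'red',14),'teal':((178,259),(339,311),'teal',14),'purple':((217,248),(326,277),'purple',14),
'pearl':((250,206),(271,250),'pearl',9),'star':((340,212),(294,200),'gold',14),'hook':((354,155),None,'copper',14),'ring':((427,169),(260,157),'white',9),'puck':((418,229),(321,168),'black',9)}
for n,(p,q,k,z) in T.items():
    c1,s1,_=blob(a,p,k,z); out=[np.round(c1,1).tolist(),s1,np.round(plane(a,c1,10),0)[:2].tolist()]
    if q:
        c2,s2,_=blob(b,q,k,20 if k=='gold' else z);P,e=tri(a,c1,b,c2);out+=[s2,np.round(P,1).tolist(),round(e,1)]
    print(n,*out)
# big crops for one look
i=cv2.resize(a['image'][185:300,140:300],None,fx=5,fy=5,interpolation=cv2.INTER_CUBIC);cv2.imwrite('pics/crop1.png',i)
E
```

```text
rosette [168.9, 228.1] [160, 220, 19, 17, 243] [414.0, -316.0] [276, 308, 26, 18, 153] [420.3, -317.3, 16.7] 3.1
biggold [145.4, 193.0] [134, 184, 24, 20, 351] [279.0, -335.0] [198, 335, 17, 21, 146] [270.2, -332.5, 4.4] 8.3
red [210.5, 218.5] [203, 213, 16, 12, 174] [435.0, -212.0] [274, 272, 13, 14, 153] [439.1, -212.9, 16.7] 1.4
teal [177.6, 259.5] [170, 253, 16, 14, 171] [509.0, -327.0] [329, 303, 19, 15, 189] [513.1, -327.3, 16.5] 0.1
purple [217.5, 248.2] [211, 242, 14, 14, 157] [523.0, -230.0] [318, 270, 16, 12, 146] [527.5, -230.9, 16.7] 0.4
pearl [248.3, 204.5] [244, 202, 9, 6, 42] [439.0, -111.0] [262, 241, 19, 19, 251] [447.6, -114.4, 18.5] 4.7
star [339.1, 211.6] [331, 205, 17, 13, 121] [565.0, 82.0] [286, 196, 15, 8, 53] [566.8, 80.5, 12.2] 1.6
hook [353.0, 154.0] [347, 150, 14, 10, 59] [415.0, 215.0]
ring [431.4, 165.5] [427, 160, 10, 11, 30] [549.0, 383.0] [252, 148, 17, 12, 134] [556.9, 374.6, 17.9] 6.4Traceback (most recent call last):
  File "<stdin>", line 8, in <module>
  File "m.py", line 8, in blob
    k=1+np.argmax(st[1:,4]);pts=cv2.findContours((l==k).astype(np.uint8),cv2.RETR_EXTERNAL,cv2.CHAIN_APPROX_NONE)[0][0][:,0]
        ~~~~~~~~~^^^^^^^^^^
    return _wrapfunc(a, 'argmax', axis=axis, out=out, **kwds)
    return bound(*args, **kwds)
ValueError: attempt to get argmax of an empty sequence
```

```bash
python3 -m creep '[[[0,0.03,-0.023,-0.003,0,0,0.05],[0,0.06,-0.046,-0.006,0,0,0.1],[0,0.09,-0.069,-0.009,0,0,0.16],[0,0.12,-0.092,-0.012,0,0,0.21],[0,0.15,-0.115,-0.015,0,0,0.27],[0,0.18,-0.138,-0.018,0,0,0.32],[0,0.21,-0.161,-0.021,0,0,0.38],[0,0.24,-0.184,-0.024,0,0,0.428]]]' 40
python3 -m creep '[[[0,0.025,0.02,0,0,0,0],[0,0.05,-0.02,0,0,0,0],[0,0.04,-0.07,0,0,0,0],[0,0.04,-0.07,0,0,0,0],[0,0.04,-0.07,0,0,0,0]]]'
cat >> m.py <<'E'
def look(name,view=True):
    c=cam('wrist');cv2.imwrite(f'pics/{name}.png',c['image']);s=state();print('tcp',np.round(s['tool_pos'],1),'R',np.round(s['orientation'],3).tolist(),'j',np.round(s['joint_pos'],2),'t',round(s['clock'],2));return c
E
python3 -c "
from m import *
look('w1')"
```

```text
clock: 0.92
tool_pos: [401.7, -299.9, 231.9]
orientation: [[1.0, -0.003, 0.0], [-0.003, -1.0, -0.0], [0.0, 0.0, -1.0]]
ft_force: [0.9, -0.4, -0.4]
width: 1.0
finger_force: 0.0
clock: 1.33
tool_pos: [441.3, -229.2, 231.5]
orientation: [[1.0, 0.004, -0.0], [0.004, -1.0, 0.001], [-0.0, -0.001, -1.0]]
ft_force: [0.5, -1.3, -0.2]
width: 0.998
finger_force: 0.0
tcp [ 441.4 -230.8  231.8] R [[1.0, 0.002, 0.0], [0.002, -1.0, -0.001], [0.0, 0.001, -1.0]] j [-0.63 -0.27  1.87 -0.    1.54  0.94] t 1.38
```

View pics/w1.png

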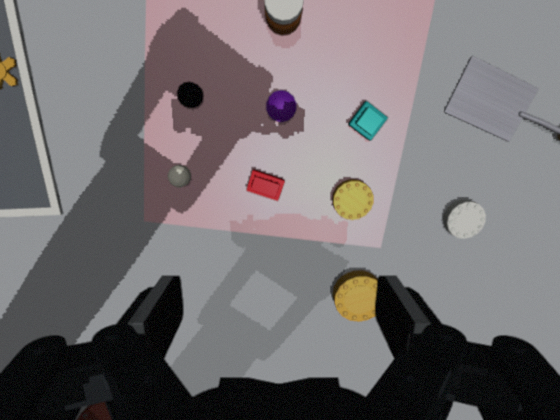

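The wrist picture shows the pink board: rosette (353,200), teal (369,120), red (266,185), purple (281,105), pearl (179,176), jar (284,10) and black stone (190,95). The larger gold disc (359,299) and the white disc (466,219) are off the board, on the table.

```bash
python3 - <<'E'
from m import *
c=cam('wrist');a=cam('scene')
T={'rosette':((353,200),'gold',26,(169,228),16),'biggold':((359,299),'gold',27,(146,194),16),'red':((266,185),'red',30,(211,218),14),'teal':((369,120),'teal',26,(178,259),14),'purple':((281,105),'purple',24,(217,248),14),'pearl':((179,176),'pearl',14,(250,206),8)}
for n,(p,k,r,q,r2) in T.items():
    try:
        c1,s1,pts=blob(c,p,k,r)
        if n=='pearl': raise ValueError
    except ValueError:
        h=cv2.cvtColor(c['image'],cv2.COLOR_BGR2HSV)[p[1]-14:p[1]+15:7,p[0]-14:p[0]+15:7];print(n,h.tolist());continue
    W=np.array([plane(c,u,13)[:2] for u in pts],np.float32)
    c2,_,_=blob(a,q,k,r2);P,e=tri(c,c1,a,c2)
    rc=cv2.minAreaRect(W);print(n,np.round(c1),'at13',np.round(plane(c,c1,13)[:2],1),'rect',np.round(rc[0],1),np.round(rc[1],1),round(rc[2],1),'circle',np.round(cv2.minEnclosingCircle(W)[1]*2,1),'tri',np.round(P,1),round(e,1))
i=cv2.resize(c['image'][150:340,230:500],None,fx=2.8,fy=2.8);cv2.imwrite('pics/crop1.png',i)
E
```

```text
rosette [351. 199.] at13 [ 419.  -317.9] rect [ 418.8 -316.5] [47.9 44.2] 46.9 circle 48.6 tri [ 420.5 -316.4   18.9] 0.2
biggold [356. 297.] at13 [ 285.8 -333.3] rect [ 284.6 -331.2] [67.8 57.1] 1.5 circle 68.9 tri [ 284.2 -334.3   11.9] 2.0
red [263. 184.] at13 [ 436.4 -213. ] rect [ 436.3 -212.9] [38.8 25.9] 71.5 circle 43.7 tri [ 436.2 -212.9   11.8] 0.2
teal [366. 120.] at13 [ 509.6 -327.8] rect [ 509.4 -327.8] [31.7 31. ] 55.1 circle 41.7 tri [ 509.8 -327.6   11.8] 1.0
purple [279. 106.] at13 [ 524.5 -231.1] rect [ 524.2 -231.3] [31.6 30.9] 0.1 circle 32.9 tri [ 524.6 -230.8   11.9] 0.5
pearl [[[176, 54, 103], [173, 49, 129], [174, 41, 174], [174, 42, 158], [177, 52, 103]], [[174, 55, 98], [30, 27, 105], [28, 21, 146], [9, 25, 70], [179, 52, 99]], [[176, 38, 95], [23, 18, 111], [24, 23, 109], [20, 28, 83], [173, 58, 101]], [[176, 53, 101], [23, 23, 99], [33, 24, 96], [10, 38, 60], [176, 54, 103]], [[177, 49, 99], [175, 50, 97], [176, 54, 99], [173, 59, 99], [173, 57, 98]]]
```

View pics/crop1.png

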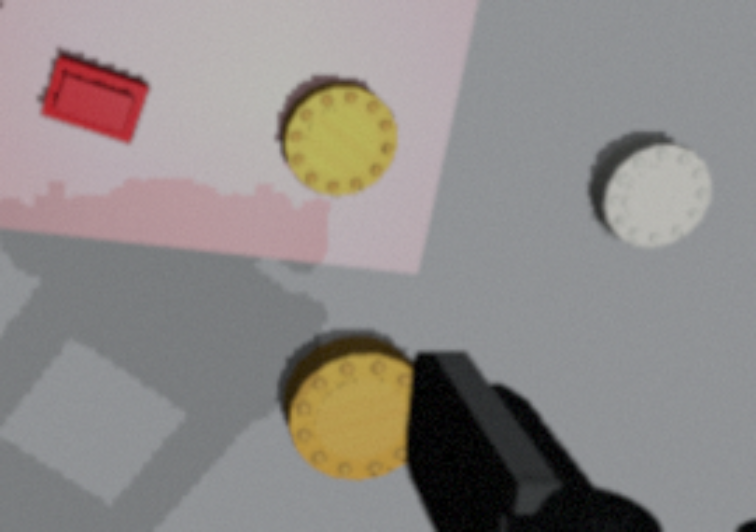

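The crop confirms it: the smaller gold disc is on the pink board at crop (340,140). The larger one is at (360,415) and the white one at (657,195), both on the table. I'll go above the smaller one.

```bash
python3 -m creep '[[[0,-0.005,0.022,0.028,0,0,0],[0,-0.011,0.044,0.056,0,0,0],[0,-0.017,0.066,0.084,0,0,0],[0,-0.022,0.0865,0.112,0,0,0],[0,-0.022,0.0865,0.112,0,0,0],[0,-0.022,0.0865,0.112,0,0,0]]]'
python3 - <<'E'
from m import *
c=look('w2')
c1,s1,pts=blob(c,(proj(c,[419,-317,15])),'gold',60);print(s1,c1,proj(c,[419,-317,15]))
W=np.array([plane(c,u,20)[:2] for u in pts],np.float32);print(cv2.minEnclosingCircle(W),plane(c,c1,18),plane(c,c1,14))
E
```

```text
clock: 1.98
tool_pos: [417.5, -319.1, 117.6]
orientation: [[1.0, -0.004, -0.003], [-0.004, -1.0, 0.003], [-0.003, -0.003, -1.0]]
ft_force: [0.4, 0.5, 1.2]
width: 0.997
finger_force: 0.0
tcp [ 418.8 -319.2  119.6] R [[1.0, -0.003, -0.0], [-0.003, -1.0, 0.001], [-0.0, -0.001, -1.0]] j [-0.79 -0.11  1.92  0.    1.33  0.78] t 2.03
[248, 176, 56, 57, 2410] [275.62157676 204.49211618] [276.4908772  205.18172421]
((420.67510986328125, -316.57220458984375), 23.993593215942383) [ 420.43073604 -316.31920748   18.        ] [ 419.32214082 -316.26449334   14.        ]
```

```bash
python3 -m creep '[[[0,0.0015,-0.002,0.035,0,0,0],[0,0.0015,-0.002,0.07,0,0,0],[0,0.0015,-0.002,0.098,0,0,0],[0,0.0015,-0.002,0.108,0,0,0],[0,0.0015,-0.002,0.110,0,0,0],[0.3,0.0015,-0.002,0.110,0,0,0],[0.8,0.0015,-0.002,0.110,0,0,0],[0.8,0.0015,-0.002,0.110,0,0,0]]]' 40
python3 -m creep '[[[0.8,0,0,0,0,0,0],[0.8,0,0,0,0,0,0],[0.8,0,0,0,0,0,0],[0.8,0,0,0,0,0,0]]]'
python3 -c "
from m import *
look('w3')"
```

```text
clock: 2.7
tool_pos: [422.6, -317.7, 12.5]
orientation: [[1.0, -0.0, 0.004], [0.0, -1.0, -0.004], [0.004, 0.004, -1.0]]
ft_force: [0.2, 0.0, 0.7]
width: 0.606
finger_force: 0.0
clock: 3.03
tool_pos: [421.0, -316.3, 10.1]
orientation: [[1.0, -0.0, 0.0], [-0.0, -1.0, -0.0], [0.0, 0.0, -1.0]]
ft_force: [0.1, 0.3, -0.5]
width: 0.206
finger_force: 0.0
tcp [ 420.9 -316.3    9.9] R [[1.0, -0.0, 0.0], [-0.0, -1.0, -0.0], [0.0, 0.0, -1.0]] j [-0.79  0.03  1.99  0.    1.12  0.79] t 3.08
```

View pics/w3.png

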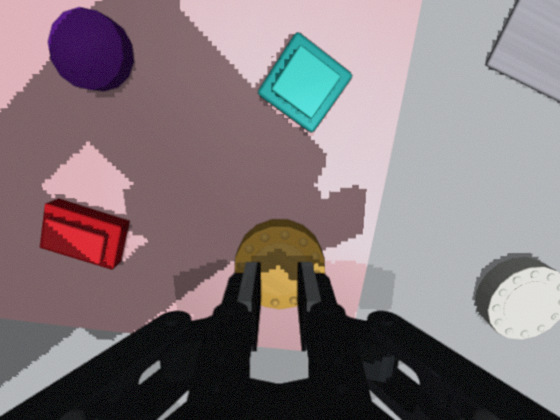

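The fingers closed to 0.2 with no pad force. The picture shows them over the rosette (280,265), so they're above its top. I'll check from the side camera.

```bash
python3 - <<'E'
from m import *
b=cam('side');print(proj(b,[421,-316,10]),proj(b,[421,-316,20]),proj(b,[421,-316,6]))
x,y=map(int,proj(b,[421,-316,10]))
cv2.imwrite('pics/s1.png',cv2.resize(b['image'][y-65:y+35,x-65:x+65],None,fx=6,fy=6,interpolation=cv2.INTER_CUBIC))
E
```

```text
[288.13547982 319.51317796] [288.11715787 315.43256087] [288.14270244 321.1294229 ]
```

View pics/s1.png

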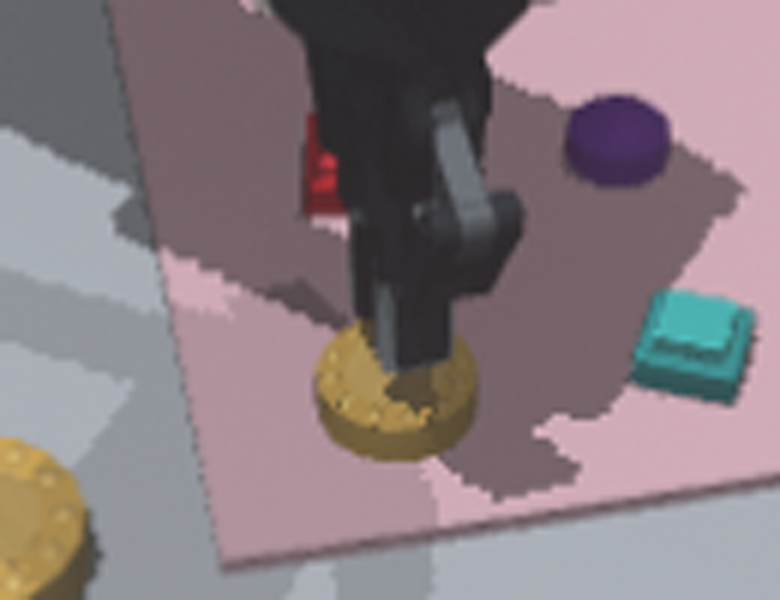

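The tips are just touching the rosette's top (crop (415,368)). They ride about 10 mm higher than the TCP reading suggests, so I'll open, go lower in guarded steps and grip again.

```bash
python3 -m creep '[[[0.2,0,0,-0.01,0,0,0],[0.2,0,0,-0.01,0,0,0],[0.2,0,0,-0.01,0,0,0],[0.2,0,0,-0.005,0,0,0],[0.2,0,0,0.002,0,0,0],[0.2,0,0,0.008,0,0,0],[0.2,0,0,0.010,0,0,0],[0.2,0,0,0.010,0,0,0]]]' 40
python3 -m creep '[[[0.8,0,0,0,0,0,0],[0.8,0,0,0,0,0,0],[0.8,0,0,0,0,0,0],[0.8,0,0,0,0,0,0],[0.8,0,0,0,0,0,0]]]'
```

```text
clock: 3.8
tool_pos: [419.9, -315.3, -1.9]
orientation: [[1.0, -0.0, -0.002], [-0.0, -1.0, 0.002], [-0.002, -0.002, -1.0]]
ft_force: [-0.7, 0.2, 0.3]
width: 0.798
finger_force: 0.0
clock: 4.22
tool_pos: [421.0, -316.4, 0.0]
orientation: [[1.0, -0.0, 0.0], [-0.0, -1.0, -0.0], [0.0, 0.0, -1.0]]
ft_force: [-0.4, -0.8, -0.2]
width: 0.203
finger_force: 0.0
```

```bash
python3 - <<'E'
from m import *
b=cam('side');c=cam('wrist')
x,y=223+65,254+65
i1=cv2.resize(b['image'][y-65:y+35,x-65:x+65],(520,400),interpolation=cv2.INTER_CUBIC)
i2=c['image'][200:360,180:390]
i2=cv2.resize(i2,(263,200));i1[:200,:0]=0
cv2.imwrite('pics/s2.png',np.hstack([i1,np.vstack([i2,np.zeros((200,263,3),np.uint8)])]))
E
```

```text
(no output)
```

View pics/s2.png

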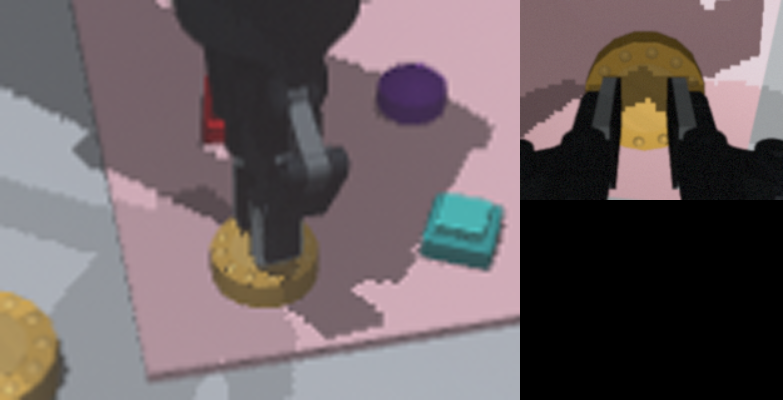

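```bash
python3 - <<'E'
from m import *
b=cam('side');c=cam('wrist')
o,d=ray(b,(291.8,319.5))
for y in(-325,-331,-335):print(o+d*(y-o[1])/d[1])
o,d=ray(c,(254,200+78*.8))   # left finger tip -> world
for x in(421,426,432):print('w',o+d*(x-o[0])/d[0])
E
```

```text
[ 424.81718107 -325.           17.33351775]
[ 422.77055052 -331.           23.64063802]
[ 421.40613015 -335.           27.84538488]
w [ 421.         -303.25107383    4.6831525 ]
w [ 426.         -304.11152849   15.29346019]
w [ 432.         -305.14407409   28.02582941]
```

The fingertips measure about 20 mm above the reported TCP, so they're still above the rosette's top. I'll go down again in small steps, watching the force.

```bash
python3 -m creep '[[[0.25,0,0,-0.01,0,0,0],[0.25,0,0,-0.01,0,0,0],[0.25,0,0,-0.01,0,0,0],[0.25,0,0,-0.004,0,0,0],[0.25,0,0,0.004,0,0,0],[0.25,0,0,0.009,0,0,0],[0.25,0,0,0.011,0,0,0],[0.25,0,0,0.011,0,0,0]]]' 40
python3 -m creep '[[[0.25,0,0,0.001,0,0,0],[0.25,0,0,0.002,0,0,0],[0.25,0,0,0.002,0,0,0]]]'
python3 -m creep '[[[0.7,0,0,0,0,0,0],[0.7,0,0,0,0,0,0],[0.7,0,0,0,0,0,0],[0.7,0,0,0,0,0,0],[0.7,0,0,0,0,0,0]]]'
```

```text
clock: 5.08
tool_pos: [419.9, -315.3, -12.8]
orientation: [[1.0, -0.0, -0.002], [-0.0, -1.0, 0.002], [-0.002, -0.002, -1.0]]
ft_force: [-0.6, 0.2, -0.1]
width: 0.753
finger_force: 0.0
clock: 5.33
tool_pos: [420.9, -316.2, -13.3]
orientation: [[1.0, -0.0, 0.0], [-0.0, -1.0, -0.0], [0.0, 0.0, -1.0]]
ft_force: [0.7, 0.8, -0.1]
width: 0.752
finger_force: 0.0
clock: 5.75
tool_pos: [421.3, -316.6, -12.6]
orientation: [[1.0, -0.0, 0.001], [-0.0, -1.0, -0.001], [0.001, 0.001, -1.0]]
ft_force: [0.9, -0.6, 3.8]
width: 0.539
finger_force: 41.3
```

Now it's gripped: pad force 41 N at 46 mm opening. I'll lift and carry it to above the board.

```bash
python3 -m creep '[[[0.7,0,0,-0.015,0,0,0],[0.7,0,0,-0.035,0,0,0],[0.7,0,0,-0.065,0,0,0],[0.7,0,0,-0.1,0,0,0],[0.7,0.003,-0.012,-0.135,0,0,0],[0.7,0.010,-0.04,-0.16,0,0,0],[0.7,0.017,-0.075,-0.175,0,0,0],[0.7,0.025,-0.11,-0.185,0,0,0]]]'
python3 -m creep '[[[0.7,0.008,-0.038,-0.006,0,0,0],[0.7,0.016,-0.076,-0.012,0,0,0],[0.7,0.024,-0.114,-0.018,0,0,0],[0.7,0.032,-0.152,-0.024,0,0,0],[0.7,0.04,-0.19,-0.03,0,0,0],[0.7,0.05,-0.228,-0.036,0,0,0],[0.7,0.06,-0.266,-0.042,0,0,0],[0.7,0.07,-0.304,-0.048,0,0,0]]]'
python3 -m creep '[[[0.7,0.008,-0.038,-0.003,0,0,0],[0.7,0.016,-0.076,-0.006,0,0,0],[0.7,0.022,-0.11,-0.01,0,0,0],[0.7,0.024,-0.132,-0.01,0,0,0],[0.7,0.024,-0.132,-0.01,0,0,0],[0.7,0.024,-0.132,-0.01,0,0,0],[0.7,0.024,-0.132,-0.01,0,0,0]]]'
python3 -c "
from m import *
look('w4')"
```

```text
clock: 6.42
tool_pos: [446.6, -205.9, 174.3]
orientation: [[1.0, -0.002, 0.003], [-0.002, -1.0, -0.002], [0.003, 0.002, -1.0]]
ft_force: [1.6, 0.0, -0.6]
width: 0.535
finger_force: 41.0
clock: 7.08
tool_pos: [515.6, 99.8, 219.4]
orientation: [[1.0, 0.0, -0.001], [0.0, -1.0, -0.0], [-0.001, 0.0, -1.0]]
ft_force: [1.6, -0.0, -0.7]
width: 0.534
finger_force: 41.0
clock: 7.67
tool_pos: [539.5, 229.1, 228.9]
orientation: [[1.0, -0.0, -0.001], [-0.0, -1.0, -0.001], [-0.001, 0.001, -1.0]]
ft_force: [-0.9, -0.2, -0.4]
width: 0.537
finger_force: 41.1
tcp [539.6 228.8 229.1] R [[1.0, -0.001, -0.001], [-0.001, -1.0, -0.001], [-0.001, 0.001, -1.0]] j [ 0.27 -0.05  1.68 -0.    1.51  1.85] t 7.72
```

View pics/w4.png

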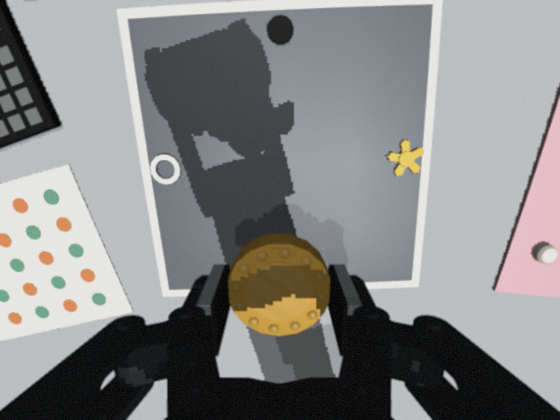

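The wrist view shows the felt board with the ring (165,168), star (406,158) and puck (280,30). The rosette is held level at (280,285) and hides the hook.

```bash
cat > b.py <<'E'
from m import *
def board(c):
    im=c['image'];h=cv2.cvtColor(im,cv2.COLOR_BGR2HSV)
    q,_,p=blob(c,proj(c,star0),'gold',22); r=cv2.minEnclosingCircle(p)
    star=plane(c,q,12)[:2]
    g=(h[...,2]>150).astype(np.uint8);w=np.zeros_like(g);u=proj(c,ring0);cv2.circle(w,tuple(map(int,u)),19,1,-1)
    n,l,st,ce=cv2.connectedComponentsWithStats(g&w);k=1+np.argmax(st[1:,4])
    pp=cv2.findContours((l==k).astype(np.uint8),cv2.RETR_EXTERNAL,cv2.CHAIN_APPROX_NONE)[0][0]
    ring=plane(c,cv2.minEnclosingCircle(pp)[0],12)[:2]
    print('ringpx',cv2.minEnclosingCircle(pp),'starpx',q)
    return star,ring
star0=(566,84,12);ring0=(549,372,12)
E
python3 - <<'E'
import b
from m import *
c=cam('wrist')
b.star0=plane(c,(406,158),12);b.ring0=plane(c,(165,168),12)
s,r=b.board(c);m=(s+r)/2
print('star',s,'ring',r,np.linalg.norm(s-r),'mid',m,'ang',np.arctan2(*(r-s)))
q,_,p=blob(c,(280,30),'black',17);P=plane(c,q,12)[:2];print('puck',P,np.linalg.norm(P-m),(P-m)/140)
co=[plane(c,u,8)[:2] for u in((120,10),(440,1),(418,287),(163,295))];print(np.round(co,0).tolist(),np.mean(co,0))
sc=cam('scene')
for nm,X,k,rr in(('star',s,'gold',14),('hook',m-(P-m),'copper',14)):
    u,st,_=blob(sc,proj(sc,[*X,12]),k,rr);print(nm,u,st,plane(sc,u,12),'exp',X)
    if nm=='star':print(tri(sc,u,c,proj(c,[*s,12])))
E
```

```text
ringpx ((162.89999389648438, 168.74000549316406), 17.2742919921875) starpx [405.2270364  157.97573657]
star [565.76941816  83.08189056] ring [553.62701366 362.62652286] 279.8082190277033 mid [559.69821591 222.85420671] ang -0.043409085001153626
puck [697.80968243 227.70271962] 138.19654576735928 [0.98651048 0.03463224]
[[719.0, 393.0], [728.0, 61.0], [397.0, 45.0], [386.0, 382.0]] [557.32444322 220.47767605]
star [339.08264463 211.57024793] [331, 205, 17, 13, 121] [565.8975155   81.26115241  12.        ] exp [565.76941816  83.08189056]
(array([565.20652456,  82.17254218,  10.17928185]), np.float64(0.7462876542349114))Traceback (most recent call last):
  File "<stdin>", line 11, in <module>
  File "m.py", line 8, in blob
    k=1+np.argmax(st[1:,4]);pts=cv2.findContours((l==k).astype(np.uint8),cv2.RETR_EXTERNAL,cv2.CHAIN_APPROX_NONE)[0][0][:,0]
        ~~~~~~~~~^^^^^^^^^^
    return _wrapfunc(a, 'argmax', axis=axis, out=out, **kwds)
    return bound(*args, **kwds)
ValueError: attempt to get argmax of an empty sequence
```

```bash
python3 -m creep '[[[0.7,0.01,0.003,0.035,0,0,0],[0.7,0.021,0.006,0.07,0,0,0],[0.7,0.021,0.006,0.105,0,0,0],[0.7,0.021,0.006,0.14,0,0,0],[0.7,0.021,0.006,0.175,0,0,0],[0.7,0.021,0.006,0.205,0,0,0],[0.7,0.021,0.006,0.22,0,0,0],[0.7,0.021,0.006,0.22,0,0,0]]]'
python3 -m creep '[[[0.7,0,0,0,0,0,0],[0.7,0,0,0,0,0,0],[0.7,0,0,0,0,0,0]]]'
```

```text
clock: 8.48
tool_pos: [557.0, 221.6, 4.5]
orientation: [[1.0, -0.002, -0.009], [-0.002, -1.0, -0.002], [-0.009, 0.003, -1.0]]
ft_force: [-0.1, -0.1, -1.8]
width: 0.533
finger_force: 41.1
clock: 8.73
tool_pos: [563.0, 224.0, 12.4]
orientation: [[1.0, -0.001, 0.004], [-0.001, -1.0, 0.001], [0.004, -0.001, -1.0]]
ft_force: [0.2, -0.3, -0.1]
width: 0.535
finger_force: 41.1
```

```bash
python3 -m creep '[[[0.7,0,0,0.010,0,0,0],[0.7,0,0,0.019,0,0,0],[0.7,0,0,0.019,0,0,0],[0.7,0,0,0.019,0,0,0],[0.7,0,0,0.019,0,0,0],[0.7,0,0,0.019,0,0,0],[0.7,0,0,0.019,0,0,0]]]'
python3 - <<'E'
from m import *
S=[]
for i in range(3):S.append(state()['tool_pos']);cam('wrist')
print(np.round(S,1))
E
```

```text
clock: 9.32
tool_pos: [561.2, 223.9, -9.0]
orientation: [[1.0, -0.0, 0.001], [-0.0, -1.0, 0.0], [0.001, -0.0, -1.0]]
ft_force: [-0.3, 0.7, -0.5]
width: 0.536
finger_force: 41.1
[[561.2 223.9  -9. ]
 [561.2 223.9  -9. ]
 [561.2 223.9  -9. ]]
```

Down a little more, then release and lift clear.

```bash
python3 -m creep '[[[0.7,-0.0007,0.001,0.002,0,0,0],[0.7,-0.0007,0.001,0.0035,0,0,0],[0.7,-0.0007,0.001,0.0035,0,0,0],[0.7,-0.0007,0.001,0.0035,0,0,0]]]'
python3 -m creep '[[[0.25,0,0,0,0,0,0],[0.25,0,0,0,0,0,0],[0.25,0,0,0,0,0,0],[0.25,0,0,0,0,0,0]]]'
python3 -m creep '[[[0.25,0,0,-0.02,0,0,0],[0.25,0,0,-0.055,0,0,0],[0.25,0,0,-0.09,0,0,0],[0.25,0,0,-0.125,0,0,0],[0.25,0,0,-0.16,0,0,0],[0,0,0,-0.19,0,0,0],[0,0,0,-0.2,0,0,0],[0,0,0,-0.2,0,0,0]]]'
python3 -m creep '[[[0,0,0,0,0,0,0],[0,0,0,0,0,0,0],[0,0,0,0,0,0,0]]]'
python3 - <<'E'
import b
from m import *
c=look('w5')
b.star0=(565.8,83,12);b.ring0=(553.6,362.6,12)
s,r=b.board(c);m=(s+r)/2;print(s,r,np.linalg.norm(s-r),'mid',m)
q,st,p=blob(c,proj(c,[560,223,20]),'gold',50);W=np.array([plane(c,u,20)[:2] for u in p],np.float32);print(st,'ros',cv2.minEnclosingCircle(W),plane(c,q,17))
E
```

```text
clock: 9.8
tool_pos: [560.3, 222.7, -12.6]
orientation: [[1.0, -0.0, 0.0], [-0.0, -1.0, -0.0], [0.0, 0.0, -1.0]]
ft_force: [-1.2, -0.9, 1.9]
width: 0.536
finger_force: 41.3
clock: 10.13
tool_pos: [560.1, 222.8, -13.0]
orientation: [[1.0, -0.0, -0.0], [-0.0, -1.0, 0.0], [-0.0, -0.0, -1.0]]
ft_force: [-0.8, 0.3, -0.0]
width: 0.752
finger_force: 0.0
clock: 10.8
tool_pos: [562.5, 223.4, 191.6]
orientation: [[1.0, -0.0, 0.007], [-0.0, -1.0, 0.002], [0.007, -0.002, -1.0]]
ft_force: [0.9, -1.3, -0.8]
width: 1.008
finger_force: 0.0
clock: 11.05
tool_pos: [558.7, 222.4, 183.9]
orientation: [[1.0, -0.0, -0.005], [-0.0, -1.0, -0.001], [-0.005, 0.001, -1.0]]
ft_force: [-1.4, 0.3, 0.2]
width: 1.0
finger_force: 0.0
tcp [558.9 222.4 184.2] R [[1.0, -0.0, -0.005], [-0.0, -1.0, -0.001], [-0.005, 0.001, -1.0]] j [0.26 0.02 1.69 0.   1.44 1.83] t 11.1
ringpx ((143.9736785888672, 193.07894897460938), 18.973953247070312) starpx [412.93277311 181.32913165]
[566.12913741  83.08041286] [553.77204404 362.85058595] 280.04293869385344 mid [559.95059072 222.96549941]
[255, 166, 45, 47, 1619] ros ((559.4442749023438, 222.45570373535156), 24.053598403930664) [559.13129963 223.45062418  17.        ]
```

The rosette is at (559.4,222.5) against a board centre of (560.0,223.0), which is good. Next is purple, with the tool turned a quarter so the fingers close along the board's x axis.

```bash
python3 -m creep '[[[0.3,-0.002,0.02,0,0,0,-0.1],[0.3,-0.005,0.055,0,0,0,-0.22],[0.3,-0.007,0.091,0,0,0,-0.34],[0.3,-0.01,0.127,0,0,0,-0.46],[0.3,-0.012,0.163,0,0,0,-0.58],[0.3,-0.015,0.199,0,0,0,-0.7],[0.3,-0.018,0.235,0,0,0,-0.82],[0.3,-0.02,0.272,0,0,0,-0.94]]]'
python3 -m creep '[[[0.3,-0.031,0.019,0.01,0,0,-0.12],[0.3,-0.062,0.038,0.025,0,0,-0.24],[0.3,-0.093,0.057,0.04,0,0,-0.36],[0.3,-0.123,0.075,0.055,0,0,-0.48],[0.3,-0.145,0.089,0.065,0,0,-0.58],[0.3,-0.1565,0.0945,0.067,0,0,-0.63],[0.3,-0.1565,0.0945,0.067,0,0,-0.63],[0.3,-0.1565,0.0945,0.067,0,0,-0.63]]]'
python3 -m creep '[[[0.3,0,0,0,0,0,0],[0.3,0,0,0,0,0,0]]]'
python3 - <<'E'
from m import *
c=look('w6')
for n,X,k in(('purple',[524.5,-231,15],'purple'),('teal',[509.5,-328,15],'teal'),('red',[436.3,-213,15],'red')):
    u=proj(c,X);print(n,u)
    try:
        q,st,p=blob(c,u,k,45);W=np.array([plane(c,v,14)[:2] for v in p],np.float32);print(st,cv2.minAreaRect(W),cv2.minEnclosingCircle(W),plane(c,q,14))
    except Exception as e:print(e)
E
```

```text
clock: 11.77
tool_pos: [539.2, -47.9, 185.6]
orientation: [[0.593, 0.805, -0.002], [0.805, -0.593, 0.001], [-0.001, -0.002, -1.0]]
ft_force: [0.6, 0.9, -0.6]
width: 0.701
finger_force: 0.0
clock: 12.43
tool_pos: [521.7, -228.4, 118.7]
orientation: [[0.014, 1.0, -0.002], [1.0, -0.014, 0.002], [0.002, -0.002, -1.0]]
ft_force: [-0.7, -0.5, -0.3]
width: 0.7
finger_force: 0.0
clock: 12.6
tool_pos: [522.9, -227.4, 120.4]
orientation: [[0.01, 1.0, 0.0], [1.0, -0.01, 0.0], [0.0, 0.0, -1.0]]
ft_force: [0.8, 0.5, -0.1]
width: 0.7
finger_force: 0.0
tcp [ 523.  -227.5  120.5] R [[0.01, 1.0, 0.001], [1.0, -0.01, -0.0], [-0.0, 0.001, -1.0]] j [-0.54 -0.01  1.82  0.    1.33 -0.53] t 12.65
purple [280.85854287 210.63852834]
[262, 191, 39, 39, 1197] ((524.6334228515625, -231.0244598388672), (33.66957092285156, 32.441307067871094), 89.4249038696289) ((524.2431030273438, -230.92115783691406), 17.373289108276367) [ 524.57185154 -230.6297842    14.        ]
teal [265.69675056 310.10696709]
[245, 288, 43, 42, 1068] ((509.7016906738281, -326.85247802734375), (34.465576171875, 32.146522521972656), 55.32535934448242) ((509.384033203125, -327.4208068847656), 22.568485260009766) [ 509.6581889  -326.54436707   14.        ]
red [175.14531997 191.0102413 ]
[156, 164, 41, 53, 1513] ((436.4964904785156, -212.8208465576172), (41.482826232910156, 26.753890991210938), 71.4475326538086) ((436.6438293457031, -212.8761749267578), 23.91045570373535) [ 436.58796321 -212.22733856   14.        ]
```

```bash
python3 -m creep '[[[0.3,-0.0035,0.0015,0.035,0,0,-0.01],[0.3,-0.0035,0.0015,0.07,0,0,-0.01],[0.3,-0.0035,0.0015,0.1,0,0,-0.01],[0.3,-0.0035,0.0015,0.12,0,0,-0.01],[0.3,-0.0035,0.0015,0.13,0,0,-0.01],[0.3,-0.0035,0.0015,0.1325,0,0,-0.01],[0.3,-0.0035,0.0015,0.1325,0,0,-0.01],[0.3,-0.0035,0.0015,0.1325,0,0,-0.01]]]'
python3 -m creep '[[[0.3,0,0,0,0,0,0],[0.8,0,0,0,0,0,0],[0.8,0,0,0,0,0,0],[0.8,0,0,0,0,0,0],[0.8,0,0,0,0,0,0],[0.8,0,0,0,0,0,0]]]' 40
```

```text
clock: 13.32
tool_pos: [525.5, -232.5, -10.4]
orientation: [[0.0, 1.0, 0.003], [1.0, -0.0, -0.002], [-0.002, 0.003, -1.0]]
ft_force: [-0.2, -0.6, -0.6]
width: 0.699
finger_force: 0.0
clock: 13.82
tool_pos: [525.0, -232.6, -10.7]
orientation: [[0.001, 1.0, 0.002], [1.0, -0.001, -0.001], [-0.001, 0.002, -1.0]]
ft_force: [-1.3, 1.4, 6.2]
width: 0.366
finger_force: 39.2
```

```bash
python3 -m creep '[[[0.8,0,0,-0.015,0,0,0],[0.8,0,0,-0.04,0,0,0],[0.8,0,0,-0.075,0,0,0],[0.8,0.015,0.001,-0.1,0,0,0],[0.8,0.045,0.004,-0.11,0,0,0],[0.8,0.08,0.008,-0.11,0,0,0],[0.8,0.118,0.012,-0.11,0,0,0],[0.8,0.157,0.016,-0.11,0,0,0]]]'
python3 -m creep '[[[0.8,0.039,0.004,0,0,0,0],[0.8,0.078,0.008,0,0,0,0],[0.8,0.117,0.012,0,0,0,0],[0.8,0.156,0.016,0,0,0,0],[0.8,0.19,0.02,0.01,0,0,0],[0.8,0.215,0.022,0.03,0,0,0],[0.8,0.227,0.022,0.05,0,0,0],[0.8,0.227,0.022,0.06,0,0,0]]]'
python3 -m creep '[[[0.8,0,0,0,0,0,0],[0.8,0,0,0,0,0,0],[0.8,0,0,0,0,0,0],[0.8,0,0,0,0,0,0]]]'
```

```text
clock: 14.48
tool_pos: [540.4, -74.0, 98.4]
orientation: [[0.002, 1.0, 0.001], [1.0, -0.002, -0.0], [-0.0, 0.001, -1.0]]
ft_force: [0.6, 0.3, 0.3]
width: 0.36
finger_force: 39.7
clock: 15.15
tool_pos: [560.6, 154.3, 35.2]
orientation: [[-0.003, 1.0, -0.003], [1.0, 0.003, 0.0], [0.0, -0.003, -1.0]]
ft_force: [-0.9, -0.6, -1.2]
width: 0.366
finger_force: 39.7
clock: 15.48
tool_pos: [563.7, 151.1, 39.4]
orientation: [[0.002, 1.0, 0.003], [1.0, -0.002, 0.0], [0.0, 0.003, -1.0]]
ft_force: [0.5, 0.3, 1.1]
width: 0.368
finger_force: 39.7
```

```bash
python3 -m creep '[[[0.8,0,0,0.025,0,0,0],[0.8,0,0,0.04,0,0,0],[0.8,0,0,0.046,0,0,0],[0.8,0,0,0.046,0,0,0],[0.8,0,0,0.046,0,0,0],[0.8,0,0,0.046,0,0,0]]]'
python3 -m creep '[[[0.8,0,0,0.003,0,0,0],[0.8,0,0,0.003,0,0,0],[0.8,0,0,0.003,0,0,0]]]'
```

```text
clock: 15.98
tool_pos: [563.7, 151.9, -6.7]
orientation: [[0.001, 1.0, 0.003], [1.0, -0.001, 0.0], [0.0, 0.003, -1.0]]
ft_force: [1.0, 0.2, -0.2]
width: 0.366
finger_force: 39.7
clock: 16.23
tool_pos: [562.9, 152.0, -10.6]
orientation: [[0.001, 1.0, 0.001], [1.0, -0.001, 0.0], [0.0, 0.001, -1.0]]
ft_force: [-0.2, -0.7, 1.2]
width: 0.364
finger_force: 39.8
```

```bash
python3 -m creep '[[[0.35,0,0,0,0,0,0],[0.35,0,0,0,0,0,0],[0.35,0,0,0,0,0,0],[0.35,0,0,0,0,0,0],[0.35,0,0,-0.015,0,0,0],[0.35,0,0,-0.04,0,0,0],[0.35,0,0,-0.075,0,0,0],[0.3,0,0,-0.11,0,0,0]]]'
python3 -m creep '[[[0.3,0,0,-0.035,0,0,0],[0.3,0,0,-0.06,0,0,0],[0.3,0,0,-0.07,0,0,0],[0.3,0,0,-0.07,0,0,0],[0.3,0,0,-0.07,0,0,0],[0.3,0,0,-0.07,0,0,0]]]'
python3 - <<'E'
from m import *
c=look('w7')
q,st,p=blob(c,proj(c,[562.8,153,18]),'purple',60);W=np.array([plane(c,u,15)[:2] for u in p],np.float32);print(st,cv2.minEnclosingCircle(W),plane(c,q,15))
q,st,p=blob(c,proj(c,[559.5,222.5,18]),'gold',60);W=np.array([plane(c,u,18)[:2] for u in p],np.float32);print(st,cv2.minEnclosingCircle(W))
E
```

```text
clock: 16.9
tool_pos: [561.1, 151.8, 98.6]
orientation: [[0.001, 1.0, -0.003], [1.0, -0.001, -0.0], [-0.0, -0.003, -1.0]]
ft_force: [1.5, 0.3, 0.6]
width: 0.7
finger_force: 0.0
clock: 17.4
tool_pos: [560.8, 151.7, 165.7]
orientation: [[0.001, 1.0, -0.005], [1.0, -0.001, -0.001], [-0.001, -0.005, -1.0]]
ft_force: [-0.7, 0.2, -0.7]
width: 0.705
finger_force: 0.0
tcp [560.7 151.7 165.4] R [[0.001, 1.0, -0.005], [1.0, -0.001, -0.001], [-0.001, -0.005, -1.0]] j [ 0.14 -0.02  1.76 -0.    1.41  0.14] t 17.45
[265, 175, 34, 34, 930] ((562.58642578125, 153.92440795898438), 17.29922103881836) [562.51618313 154.20390131  15.        ]
[251, 92, 53, 53, 2163] ((558.3419799804688, 222.7081756591797), 23.809213638305664)
```

```bash
python3 -m creep '[[[0.3,-0.02,-0.002,0,0,0,0],[0.3,-0.055,-0.006,0,0,0,0],[0.3,-0.094,-0.01,0,0,0,0],[0.3,-0.133,-0.014,0,0,0,0],[0.3,-0.172,-0.018,0,0,0,0],[0.3,-0.211,-0.022,0,0,0,0],[0.3,-0.25,-0.026,0,0,0,0],[0.3,-0.289,-0.032,0,0,0,0]]]'
python3 -m creep '[[[0.3,-0.038,-0.004,0.01,0,0,0.1],[0.3,-0.076,-0.008,0.02,0,0,0.22],[0.3,-0.114,-0.012,0.03,0,0,0.34],[0.3,-0.15,-0.016,0.04,0,0,0.46],[0.3,-0.178,-0.02,0.048,0,0,0.56],[0.3,-0.19,-0.021,0.048,0,0,0.607],[0.3,-0.19,-0.021,0.048,0,0,0.607],[0.3,-0.19,-0.021,0.048,0,0,0.607]]]'
python3 -m creep '[[[0.3,0,0,0,0,0,0],[0.3,0,0,0,0,0,0],[0.3,0,0,0,0,0,0]]]'
python3 - <<'E'
from m import *
c=look('w8');R=np.array(state()['orientation']);t=np.array(state()['tool_pos'])
q,st,p=blob(c,proj(c,[509.6,-327,15]),'teal',45);W=np.array([plane(c,v,14)[:2] for v in p],np.float32);rc=cv2.minAreaRect(W);print(st,rc,plane(c,q,14))
print('tool shift',R.T@(np.r_[rc[0],-11]-t),'tool y ang',np.degrees(np.arctan2(R[1,1],R[0,1])))
E
```

```text
clock: 18.12
tool_pos: [528.6, -138.3, 166.2]
orientation: [[0.001, 1.0, -0.003], [1.0, -0.001, 0.001], [0.001, -0.003, -1.0]]
ft_force: [-0.4, 0.4, 0.2]
width: 0.699
finger_force: 0.0
clock: 18.78
tool_pos: [508.0, -326.4, 118.5]
orientation: [[0.571, 0.821, -0.003], [0.821, -0.571, 0.003], [0.001, -0.004, -1.0]]
ft_force: [0.4, 0.3, 0.5]
width: 0.701
finger_force: 0.0
clock: 19.03
tool_pos: [509.4, -325.8, 120.8]
orientation: [[0.569, 0.822, 0.0], [0.822, -0.569, 0.0], [0.0, 0.0, -1.0]]
ft_force: [0.3, -0.3, 0.5]
width: 0.698
finger_force: 0.0
tcp [ 509.4 -326.   120.9] R [[0.569, 0.822, 0.0], [0.822, -0.569, -0.0], [0.0, 0.0, -1.0]] j [-0.69  0.07  1.74  0.    1.33 -0.09] t 19.08
[263, 189, 36, 37, 1295] ((509.8219299316406, -327.527587890625), (31.78215980529785, 30.15404510498047), 55.304222106933594) [ 509.76716968 -327.55026827   14.        ]
tool shift [ -1.04757493   1.19479294 131.94503965] tool y ang -34.71494087582085
```

```bash
python3 -m creep '[[[0.3,-0.001,0.001,0.035,0,0,0],[0.3,-0.001,0.001,0.07,0,0,0],[0.3,-0.001,0.001,0.1,0,0,0],[0.3,-0.001,0.001,0.12,0,0,0],[0.3,-0.001,0.001,0.129,0,0,0],[0.3,-0.001,0.001,0.132,0,0,0],[0.3,-0.001,0.001,0.132,0,0,0],[0.3,-0.001,0.001,0.132,0,0,0]]]'
python3 -m creep '[[[0.3,0,0,0,0,0,0],[0.8,0,0,0,0,0,0],[0.8,0,0,0,0,0,0],[0.8,0,0,0,0,0,0],[0.8,0,0,0,0,0,0],[0.8,0,0,0,0,0,0]]]' 40
```

```text
clock: 19.75
tool_pos: [510.5, -329.2, -9.4]
orientation: [[0.571, 0.821, 0.002], [0.821, -0.571, -0.002], [-0.0, 0.003, -1.0]]
ft_force: [-0.4, 0.4, 0.1]
width: 0.704
finger_force: 0.0
clock: 20.25
tool_pos: [510.1, -329.1, -9.8]
orientation: [[0.571, 0.821, 0.002], [0.821, -0.571, -0.001], [-0.0, 0.002, -1.0]]
ft_force: [-0.4, 0.8, 5.9]
width: 0.353
finger_force: 40.0
```

```bash
python3 -m creep '[[[0.8,0,0,-0.015,0,0,0],[0.8,0,0,-0.04,0,0,0],[0.8,0,0,-0.075,0,0,-0.1],[0.8,0.013,-0.007,-0.1,0,0,-0.21],[0.8,0.04,-0.022,-0.11,0,0,-0.32],[0.8,0.07,-0.039,-0.11,0,0,-0.43],[0.8,0.1,-0.056,-0.11,0,0,-0.54],[0.8,0.1317,-0.0733,-0.11,0,0,-0.65]]]'
python3 -m creep '[[[0.8,0.039,0.004,0,0,0,0],[0.8,0.078,0.008,0,0,0,0],[0.8,0.117,0.012,0,0,0,0],[0.8,0.156,0.016,0,0,0,0],[0.8,0.195,0.02,0,0,0,0],[0.8,0.234,0.025,0,0,0,0],[0.8,0.273,0.03,0,0,0,0],[0.8,0.312,0.035,0,0,0,0]]]'
python3 -m creep '[[[0.8,0.039,0.004,0,0,0,0],[0.8,0.078,0.008,0,0,0,0],[0.8,0.114,0.012,0,0,0,0],[0.8,0.14,0.016,0.015,0,0,0],[0.8,0.154,0.017,0.035,0,0,0],[0.8,0.1563,0.017,0.055,0,0,0],[0.8,0.1563,0.017,0.06,0,0,0],[0.8,0.1563,0.017,0.06,0,0,0]]]'
python3 -m creep '[[[0.8,0,0,0,0,0,0],[0.8,0,0,0,0,0,0],[0.8,0,0,0,0,0,0],[0.8,0,0,0,0,0,0],[0.8,0,0,0,0,0,0]]]'
```

```text
clock: 20.92
tool_pos: [524.0, -177.3, 98.9]
orientation: [[-0.046, 0.999, 0.0], [0.999, 0.046, -0.0], [-0.0, 0.0, -1.0]]
ft_force: [0.8, 0.4, -0.2]
width: 0.354
finger_force: 39.6
clock: 21.58
tool_pos: [545.5, 136.7, 98.4]
orientation: [[-0.042, 0.999, -0.0], [0.999, 0.042, -0.0], [-0.0, -0.0, -1.0]]
ft_force: [0.3, 0.8, -0.2]
width: 0.351
finger_force: 39.6
clock: 22.25
tool_pos: [554.2, 290.9, 35.7]
orientation: [[-0.043, 0.999, -0.005], [0.999, 0.043, -0.002], [-0.002, -0.005, -1.0]]
ft_force: [0.4, -0.3, 0.2]
width: 0.354
finger_force: 39.6
clock: 22.67
tool_pos: [557.2, 291.5, 39.9]
orientation: [[-0.042, 0.999, 0.002], [0.999, 0.042, 0.001], [0.001, 0.002, -1.0]]
ft_force: [-0.3, -0.9, -0.2]
width: 0.353
finger_force: 39.6
```

```bash
python3 -m creep '[[[0.8,0,0,0.025,0,0,0],[0.8,0,0,0.04,0,0,0],[0.8,0,0,0.046,0,0,0],[0.8,0,0,0.046,0,0,0],[0.8,0,0,0.046,0,0,0],[0.8,0,0,0.049,0,0,0],[0.8,0,0,0.05,0,0,0],[0.8,0,0,0.05,0,0,0]]]'
python3 -m creep '[[[0.8,0,0,0,0,0,0],[0.8,0,0,0,0,0,0]]]'
python3 -m creep '[[[0.35,0,0,0,0,0,0],[0.35,0,0,0,0,0,0],[0.35,0,0,0,0,0,0],[0.35,0,0,0,0,0,0],[0.35,0,0,-0.015,0,0,0],[0.35,0,0,-0.04,0,0,0],[0.35,0,0,-0.075,0,0,0],[0.3,0,0,-0.11,0,0,0]]]'
python3 -m creep '[[[0.3,0,0,-0.035,0,0,0],[0.3,0,0,-0.06,0,0,0],[0.3,0,0,-0.07,0,0,0],[0.3,0,0,-0.07,0,0,0],[0.3,0,0,-0.07,0,0,0],[0.3,0,0,-0.07,0,0,0]]]'
python3 - <<'E'
from m import *
c=look('w9')
for k,X in(('teal',[556.6,292.8,15]),('gold',[559.5,222.5,18]),('purple',[562.6,153.5,15])):
    q,st,p=blob(c,proj(c,X),k,45);W=np.array([plane(c,u,X[2])[:2] for u in p],np.float32);print(k,st,cv2.minEnclosingCircle(W),cv2.minAreaRect(W))
E
```

```text
clock: 23.33
tool_pos: [557.2, 291.9, -9.9]
orientation: [[-0.042, 0.999, 0.001], [0.999, 0.042, 0.0], [0.0, 0.001, -1.0]]
ft_force: [-1.2, -0.9, 5.2]
width: 0.352
finger_force: 42.5
clock: 23.5
tool_pos: [557.2, 292.0, -10.0]
orientation: [[-0.042, 0.999, 0.001], [0.999, 0.042, 0.0], [0.0, 0.001, -1.0]]
ft_force: [-1.4, -0.6, 5.9]
width: 0.354
finger_force: 42.6
clock: 24.17
tool_pos: [555.6, 291.3, 99.7]
orientation: [[-0.042, 0.999, -0.002], [0.999, 0.042, -0.001], [-0.001, -0.002, -1.0]]
ft_force: [0.5, 0.3, -0.3]
width: 0.698
finger_force: 0.0
clock: 24.67
tool_pos: [555.1, 291.1, 166.0]
orientation: [[-0.042, 0.999, -0.004], [0.999, 0.042, -0.002], [-0.001, -0.004, -1.0]]
ft_force: [0.4, 0.3, -0.5]
width: 0.7
finger_force: 0.0
tcp [554.9 291.  165.5] R [[-0.042, 0.999, -0.005], [0.999, 0.042, -0.002], [-0.002, -0.005, -1.0]] j [0.36 0.09 1.65 0.   1.41 0.32] t 24.72
teal [266, 175, 33, 34, 1073] ((557.1258544921875, 292.7530517578125), 21.632610321044922) ((557.25244140625, 293.2433166503906), (31.387332916259766, 32.92591857910156), 2.4768614768981934)
gold [258, 235, 46, 45, 1368] ((558.5294799804688, 224.55902099609375), 25.17469596862793) ((558.7803344726562, 224.79483032226562), (46.382896423339844, 49.306861877441406), 2.514887809753418)
purple [266, 299, 31, 31, 750] ((562.4566650390625, 155.12832641601562), 19.585330963134766) ((562.4699096679688, 155.25559997558594), (33.1508674621582, 38.386077880859375), 2.5957448482513428)
```

```bash
python3 -m creep '[[[0.3,-0.02,-0.005,0,0,0,0],[0.3,-0.06,-0.017,0,0,0,0],[0.3,-0.1,-0.028,0,0,0,0],[0.3,-0.14,-0.04,0,0,0,0],[0.3,-0.18,-0.051,0,0,0,0],[0.3,-0.22,-0.062,0,0,0,0],[0.3,-0.26,-0.074,0,0,0,0],[0.3,-0.3,-0.085,0,0,0,0]]]'
python3 -m creep '[[[0.35,-0.038,-0.011,0.01,0,0,0.06],[0.35,-0.076,-0.022,0.02,0,0,0.14],[0.35,-0.114,-0.033,0.03,0,0,0.22],[0.35,-0.15,-0.043,0.04,0,0,0.3],[0.35,-0.18,-0.051,0.047,0,0,0.35],[0.35,-0.195,-0.056,0.047,0,0,0.365],[0.35,-0.1994,-0.0567,0.047,0,0,0.365],[0.35,-0.1994,-0.0567,0.047,0,0,0.365]]]'
python3 -m creep '[[[0.35,0,0,0,0,0,0],[0.35,0,0,0,0,0,0],[0.35,0,0,0,0,0,0]]]'
python3 - <<'E'
from m import *
c=look('w10');R=np.array(state()['orientation']);t=np.array(state()['tool_pos'])
q,st,p=blob(c,proj(c,[436.4,-212.9,15]),'red',50);W=np.array([plane(c,v,14)[:2] for v in p],np.float32);rc=cv2.minAreaRect(W);print(st,rc,plane(c,q,14))
print('tool shift',R.T@(np.r_[rc[0],-11]-t),'tool y ang',np.degrees(np.arctan2(R[1,1],R[0,1])))
E
```

```text
clock: 25.38
tool_pos: [482.1, -13.0, 166.3]
orientation: [[-0.043, 0.999, -0.004], [0.999, 0.043, 0.001], [0.001, -0.004, -1.0]]
ft_force: [1.0, -0.5, -0.6]
width: 0.698
finger_force: 0.0
clock: 26.05
tool_pos: [434.9, -213.4, 120.0]
orientation: [[0.319, 0.948, -0.002], [0.948, -0.319, 0.002], [0.001, -0.003, -1.0]]
ft_force: [0.5, -0.7, -0.0]
width: 0.646
finger_force: 0.0
clock: 26.3
tool_pos: [436.4, -212.1, 121.7]
orientation: [[0.315, 0.949, 0.0], [0.949, -0.315, 0.0], [0.0, 0.0, -1.0]]
ft_force: [0.6, 0.5, 0.2]
width: 0.642
finger_force: 0.0
tcp [ 436.4 -212.2  121.8] R [[0.315, 0.949, 0.0], [0.949, -0.315, 0.0], [0.0, 0.0, -1.0]] j [-0.61 -0.22  2.02  0.    1.35 -0.29] t 26.35
[264, 184, 31, 46, 1342] ((436.23785400390625, -213.16160583496094), (40.078121185302734, 25.18410301208496), 72.31458282470703) [ 436.30039916 -212.6411738    14.        ]
tool shift [ -0.94798199   0.15263287 132.77999162] tool y ang -18.38185903655906
```

```bash
python3 -m creep '[[[0.35,-0.0005,0,0.035,0,0,0],[0.35,-0.0005,0,0.07,0,0,0],[0.35,-0.0005,0,0.1,0,0,0],[0.35,-0.0005,0,0.12,0,0,0],[0.35,-0.0005,0,0.128,0,0,0],[0.35,-0.0005,0,0.131,0,0,0],[0.35,-0.0005,0,0.131,0,0,0],[0.35,-0.0005,0,0.131,0,0,0]]]'
python3 -m creep '[[[0.35,0,0,0,0,0,0],[0.85,0,0,0,0,0,0],[0.85,0,0,0,0,0,0],[0.85,0,0,0,0,0,0],[0.85,0,0,0,0,0,0],[0.85,0,0,0,0,0,0]]]' 40
```

```text
clock: 27.02
tool_pos: [437.1, -214.3, -7.6]
orientation: [[0.317, 0.948, 0.002], [0.948, -0.317, -0.002], [-0.001, 0.003, -1.0]]
ft_force: [-0.3, -0.3, -0.5]
width: 0.649
finger_force: 0.0
clock: 27.52
tool_pos: [436.6, -214.3, -8.1]
orientation: [[0.317, 0.948, 0.001], [0.948, -0.317, -0.001], [-0.0, 0.002, -1.0]]
ft_force: [-1.3, 0.6, 5.4]
width: 0.28
finger_force: 39.1
```

```bash
python3 -m creep '[[[0.85,0,0,-0.015,0,0,0],[0.85,0,0,-0.04,0,0,0],[0.85,0,0,-0.075,0,0,0],[0.85,0.015,-0.003,-0.1,0,0,0],[0.85,0.045,-0.01,-0.11,0,0,0],[0.85,0.08,-0.018,-0.11,0,0,0],[0.85,0.113,-0.026,-0.11,0,0,0],[0.85,0.147,-0.0333,-0.11,0,0,0]]]'
python3 -m creep '[[[0.85,0.033,-0.007,0,0,0,0.11],[0.85,0.066,-0.014,0,0,0,0.22],[0.85,0.1,-0.021,0,0,0,0.33],[0.85,0.133,-0.028,0,0,0,0.44],[0.85,0.166,-0.035,0,0,0,0.56],[0.85,0.2,-0.042,0,0,0,0.68],[0.85,0.233,-0.05,0,0,0,0.79],[0.85,0.2655,-0.0572,0,0,0,0.9]]]'
python3 -m creep '[[[0.85,0.01,-0.008,0.01,0,0,0.1],[0.85,0.0117,-0.0101,0.03,0,0,0.2],[0.85,0.0117,-0.0101,0.05,0,0,0.27],[0.85,0.0117,-0.0101,0.06,0,0,0.3],[0.85,0.0117,-0.0101,0.06,0,0,0.3],[0.85,0.0117,-0.0101,0.06,0,0,0.3],[0.85,0.0117,-0.0101,0.06,0,0,0.3],[0.85,0.0117,-0.0101,0.06,0,0,0.3]]]'
python3 -m creep '[[[0.85,0,0,0,0,0,0],[0.85,0,0,0,0,0,0],[0.85,0,0,0,0,0,0]]]'
```

```text
clock: 28.18
tool_pos: [450.7, -62.5, 101.0]
orientation: [[0.318, 0.948, 0.001], [0.948, -0.318, -0.0], [0.0, 0.001, -1.0]]
ft_force: [0.3, 0.9, -0.2]
width: 0.279
finger_force: 39.3
clock: 28.85
tool_pos: [480.4, 207.6, 100.4]
orientation: [[0.942, 0.336, -0.0], [0.336, -0.942, -0.0], [-0.0, 0.0, -1.0]]
ft_force: [1.5, 0.5, 0.4]
width: 0.281
finger_force: 39.3
clock: 29.52
tool_pos: [489.4, 219.6, 42.1]
orientation: [[0.999, 0.049, 0.002], [0.049, -0.999, 0.001], [0.002, -0.001, -1.0]]
ft_force: [0.5, 0.8, 0.5]
width: 0.275
finger_force: 39.3
clock: 29.77
tool_pos: [488.8, 219.5, 41.4]
orientation: [[0.999, 0.048, 0.001], [0.048, -0.999, 0.0], [0.001, -0.0, -1.0]]
ft_force: [0.1, 0.9, 0.7]
width: 0.275
finger_force: 39.3
```

```bash
python3 -m creep '[[[0.85,0,0,0.025,0,0,0],[0.85,0,0,0.04,0,0,0],[0.85,0,0,0.046,0,0,0],[0.85,0,0,0.046,0,0,0],[0.85,0,0,0.048,0,0,0],[0.85,0,0,0.05,0,0,0],[0.85,0,0,0.05,0,0,0],[0.85,0,0,0.05,0,0,0]]]'
python3 -m creep '[[[0.85,0,0,0,0,0,0],[0.85,0,0,0,0,0,0]]]'
python3 -m creep '[[[0.45,0,0,0,0,0,0],[0.45,0,0,0,0,0,0],[0.45,0,0,0,0,0,0],[0.45,0,0,0,0,0,0],[0.45,0,0,-0.015,0,0,0],[0.45,0,0,-0.04,0,0,0],[0.45,0,0,-0.075,0,0,0],[0.4,0,0,-0.11,0,0,0]]]'
python3 -m creep '[[[0.4,0,0,-0.035,0,0,0],[0.4,0,0,-0.065,0,0,0],[0.4,0,0,-0.085,0,0,0],[0.4,0,0,-0.09,0,0,0],[0.4,0,0,-0.09,0,0,0],[0.4,0,0,-0.09,0,0,0],[0.4,0,0,-0.09,0,0,0]]]'
python3 - <<'E'
from m import *
import b
c=look('w11')
b.star0=(566,83,12);b.ring0=(553.7,362.7,12)
s,r=b.board(c);print(s,r,(s+r)/2)
for k,X in(('teal',[557,293,15]),('gold',[559.5,222.5,20]),('purple',[562.6,153.5,15]),('red',[489.7,219.8,15])):
    q,st,p=blob(c,proj(c,X),k,35);W=np.array([plane(c,u,X[2])[:2] for u in p],np.float32);print(k,st,cv2.minEnclosingCircle(W),cv2.minAreaRect(W))
q,st,p=blob(c,proj(c,[420,217,10]),'copper',35);print(q,plane(c,q,10),st)
E
```

```text
clock: 30.43
tool_pos: [489.5, 219.8, -8.0]
orientation: [[0.999, 0.049, 0.002], [0.049, -0.999, 0.001], [0.002, -0.0, -1.0]]
ft_force: [-1.0, -1.0, 3.2]
width: 0.276
finger_force: 39.8
clock: 30.6
tool_pos: [489.5, 219.8, -8.1]
orientation: [[0.999, 0.048, 0.002], [0.048, -0.999, 0.001], [0.002, -0.001, -1.0]]
ft_force: [-0.2, 0.1, 5.3]
width: 0.277
finger_force: 40.2
clock: 31.27
tool_pos: [487.0, 219.1, 100.4]
orientation: [[0.999, 0.048, -0.003], [0.048, -0.999, -0.001], [-0.003, 0.001, -1.0]]
ft_force: [1.1, 0.9, 0.5]
width: 0.6
finger_force: 0.0
clock: 31.85
tool_pos: [487.0, 219.1, 187.9]
orientation: [[0.999, 0.048, -0.004], [0.048, -0.999, -0.001], [-0.004, 0.001, -1.0]]
ft_force: [0.2, 0.7, -0.2]
width: 0.598
finger_force: 0.0
tcp [487.  219.1 187.8] R [[0.999, 0.048, -0.004], [0.048, -0.999, -0.001], [-0.005, 0.001, -1.0]] j [ 0.28 -0.15  1.84  0.    1.45  1.81] t 31.9
ringpx ((135.9736785888672, 115.07894897460938), 18.973953247070312) starpx [419.200489   116.92420538]
[565.43711597  83.13430422] [553.60998468 363.43430781] [559.52355033 223.28430602]
teal [190, 98, 35, 34, 1129] ((556.9390258789062, 292.4041442871094), 21.308513641357422) ((556.9573364257812, 292.0618896484375), (31.044809341430664, 32.73134994506836), 2.5265052318573)
gold [254, 92, 49, 50, 1847] ((558.3340454101562, 222.73489379882812), 23.432748794555664) ((558.0944213867188, 222.92071533203125), (45.462074279785156, 46.273162841796875), 2.7857086658477783)
purple [332, 98, 35, 36, 973] ((562.3804931640625, 153.92466735839844), 17.271581649780273) ((562.5315551757812, 153.44638061523438), (33.66749572753906, 32.47420120239258), 50.085357666015625)
red [266, 166, 25, 39, 956] ((490.39599609375, 220.23866271972656), 22.861007690429688) ((489.98773193359375, 219.6996612548828), (40.107643127441406, 25.241214752197266), 2.7685911655426025)
[279.68224299 248.67757009] [417.02882046 214.31440946  10.        ] [260, 231, 36, 31, 428]
```

View pics/w11.png

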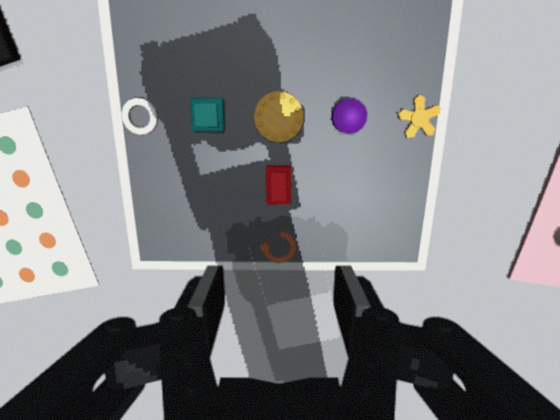

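All four parts are in place: teal (208,115), rosette (279,117), purple (350,116) and red (278,185), with the hook at (279,247). Now the pearl.

```bash
python3 -m creep '[[[0.4,-0.004,0.02,0,0,0,0],[0.4,-0.011,0.058,0,0,0,0],[0.4,-0.018,0.097,0,0,0,0],[0.4,-0.026,0.136,0,0,0,0],[0.4,-0.033,0.175,0,0,0,0],[0.4,-0.04,0.214,0,0,0,0],[0.4,-0.048,0.253,0,0,0,0],[0.4,-0.055,0.292,0,0,0,0]]]'
python3 -m creep '[[[0.4,-0.006,0.03,0.02,0,0,0],[0.4,-0.008,0.0425,0.04,0,0,0.03],[0.4,-0.008,0.0425,0.06,0,0,0.04],[0.4,-0.008,0.0425,0.07,0,0,0.045],[0.4,-0.008,0.0425,0.07,0,0,0.045],[0.4,-0.008,0.0425,0.07,0,0,0.045],[0.4,-0.008,0.0425,0.07,0,0,0.045],[0.4,-0.008,0.0425,0.07,0,0,0.045]]]'
python3 - <<'E'
from m import *
c=look('w12');R=np.array(state()['orientation']);t=np.array(state()['tool_pos'])
h=cv2.cvtColor(c['image'],cv2.COLOR_BGR2HSV).astype(int)
m=((h[...,0]<60)&(h[...,0]>8)&(h[...,1]<60)&(h[...,2]>60)).astype(np.uint8)
m[290:]=0;n,l,st,ce=cv2.connectedComponentsWithStats(m)
a=cam('scene');b=cam('side')
for k in range(1,n):
    if 150<st[k,4]<6000:print(st[k],ce[k],plane(c,ce[k],16))
print(proj(c,[445,-113,15]))
cv2.imwrite('pics/w12c.png',cv2.resize(c['image'][100:310,140:420],(700,525)))
E
```

```text
clock: 32.57
tool_pos: [446.0, -76.2, 188.9]
orientation: [[0.999, 0.049, -0.003], [0.049, -0.999, 0.001], [-0.002, -0.001, -1.0]]
ft_force: [0.7, -0.5, -0.1]
width: 0.599
finger_force: 0.0
clock: 33.23
tool_pos: [442.7, -117.5, 122.1]
orientation: [[1.0, 0.005, 0.002], [0.005, -1.0, -0.001], [0.002, 0.001, -1.0]]
ft_force: [-0.3, 0.4, 1.0]
width: 0.595
finger_force: 0.0
tcp [ 442.7 -117.6  122.2] R [[1.0, 0.005, 0.002], [0.005, -1.0, -0.001], [0.002, 0.001, -1.0]] j [-0.42 -0.3   2.08 -0.    1.36  1.14] t 33.28
[  43    0   45  189 2389] [65.55588112 87.54416074] [537.96791762  48.54706596  16.        ]
[295 170  38  34 591] [311.65313029 187.73604061] [ 458.91166219 -145.07238672   16.        ]
[257 186  31  31 718] [272.09749304 201.05431755] [ 447.29944009 -112.11191397   16.        ]
[  0 242  80  13 778] [ 38.83676093 247.94215938] [403.11841017  97.69581982  16.        ]
[273.16900854 203.38862932]
```

View pics/w12c.png

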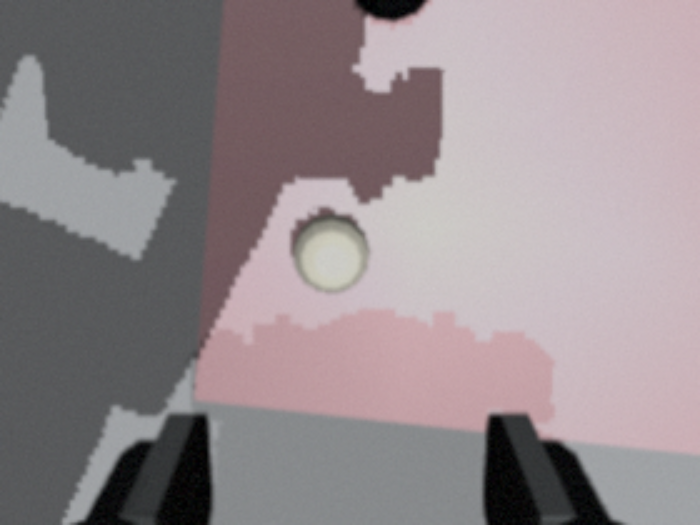

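The crop shows the pearl at crop (330,252), i.e. pixel (272,201) and world (447,-112). I'll grasp it.

```bash
python3 -m creep '[[[0.4,0.004,-0.0054,0.035,0,0,0],[0.4,0.004,-0.0054,0.07,0,0,0],[0.4,0.004,-0.0054,0.1,0,0,0],[0.4,0.004,-0.0054,0.12,0,0,0],[0.4,0.004,-0.0054,0.128,0,0,0],[0.4,0.004,-0.0054,0.130,0,0,0],[0.4,0.004,-0.0054,0.130,0,0,0],[0.4,0.004,-0.0054,0.130,0,0,0]]]'
python3 -m creep '[[[0.4,0,0,0,0,0,0],[0.85,0,0,0,0,0,0],[0.85,0,0,0,0,0,0],[0.85,0,0,0,0,0,0],[0.85,0,0,0,0,0,0],[0.85,0,0,0,0,0,0]]]' 35
```

```text
clock: 34.05
tool_pos: [447.2, -112.9, -7.5]
orientation: [[1.0, 0.004, 0.003], [0.004, -1.0, -0.001], [0.003, 0.001, -1.0]]
ft_force: [0.4, 0.1, -0.4]
width: 0.596
finger_force: 0.0
clock: 34.55
tool_pos: [446.5, -112.6, -8.0]
orientation: [[1.0, 0.004, 0.001], [0.004, -1.0, -0.001], [0.001, 0.001, -1.0]]
ft_force: [-1.4, -0.4, 6.1]
width: 0.251
finger_force: 34.0
```

```bash
python3 -m creep '[[[0.85,0,0,-0.012,0,0,0],[0.85,0,0,-0.035,0,0,0],[0.85,0,0,-0.065,0,0,0],[0.85,0.005,-0.015,-0.095,0,0,0],[0.85,0.015,-0.045,-0.115,0,0,0],[0.85,0.027,-0.08,-0.12,0,0,0],[0.85,0.039,-0.115,-0.12,0,0,0],[0.85,0.051,-0.15,-0.12,0,0,0]]]'
python3 -m creep '[[[0.85,0.012,-0.036,0,0,0,0],[0.85,0.024,-0.072,0,0,0,0],[0.85,0.036,-0.108,0,0,0,0],[0.85,0.047,-0.14,0,0,0,0],[0.85,0.056,-0.168,0.01,0,0,0],[0.85,0.0615,-0.182,0.03,0,0,0],[0.85,0.063,-0.185,0.05,0,0,0],[0.85,0.063,-0.185,0.06,0,0,0]]]'
python3 -m creep '[[[0.85,0,0,0,0,0,0],[0.85,0,0,0,0,0,0],[0.85,0,0,0,0,0,0],[0.85,0,0,0,0,0,0]]]'
python3 - <<'E'
from m import *
c=look('w13');cv2.imwrite('pics/w13c.png',cv2.resize(c['image'][130:340,140:420],(700,525)))
b=cam('side');a=cam('scene');P=np.array(state()['tool_pos'])+[0,0,15]
o=[]
for q in(a,b):
    x,y=map(int,proj(q,P));o.append(cv2.resize(q['image'][y-40:y+40,x-40:x+40],(400,400),interpolation=cv2.INTER_CUBIC))
cv2.imwrite('pics/sb13.png',np.hstack(o))
E
```

```text
clock: 35.22
tool_pos: [497.2, 39.4, 112.4]
orientation: [[1.0, 0.003, 0.003], [0.003, -1.0, -0.0], [0.003, 0.0, -1.0]]
ft_force: [0.1, -0.4, -0.7]
width: 0.254
finger_force: 34.3
clock: 35.88
tool_pos: [557.2, 224.1, 48.2]
orientation: [[1.0, 0.005, -0.003], [0.005, -1.0, -0.001], [-0.003, 0.001, -1.0]]
ft_force: [-0.4, -0.0, 0.5]
width: 0.249
finger_force: 34.3
clock: 36.22
tool_pos: [559.6, 222.8, 52.5]
orientation: [[1.0, 0.003, 0.003], [0.003, -1.0, 0.001], [0.003, -0.001, -1.0]]
ft_force: [0.1, -0.7, 0.6]
width: 0.252
finger_force: 34.3
tcp [559.6 222.9  52.5] R [[1.0, 0.003, 0.003], [0.003, -1.0, 0.001], [0.003, -0.001, -1.0]] j [0.26 0.14 1.79 0.   1.21 1.82] t 36.27
```

View pics/w13c.png

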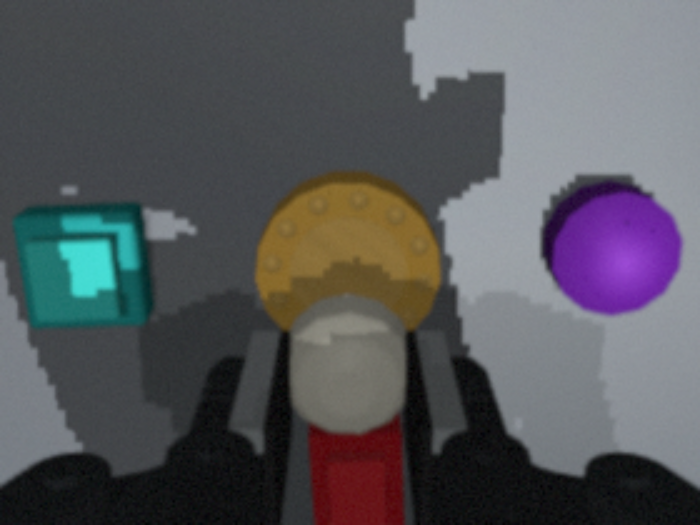

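The crop shows the pearl upright between the pads (350,365), over the rosette (348,265). I'll lower it.

```bash
python3 -m creep '[[[0.85,-0.0005,0,0.02,0,0,0],[0.85,-0.0005,0,0.034,0,0,0],[0.85,-0.0005,0,0.041,0,0,0],[0.85,-0.0005,0,0.043,0,0,0],[0.85,-0.0005,0,0.043,0,0,0],[0.85,-0.0005,0,0.043,0,0,0],[0.85,-0.0005,0,0.043,0,0,0]]]'
python3 -m creep '[[[0.85,0,0,0.001,0,0,0],[0.85,0,0,0.002,0,0,0],[0.85,0,0,0.002,0,0,0],[0.85,0,0,0.002,0,0,0]]]'
```

```text
clock: 36.95
tool_pos: [558.5, 223.3, 8.3]
orientation: [[1.0, 0.004, 0.001], [0.004, -1.0, 0.0], [0.001, -0.0, -1.0]]
ft_force: [0.1, 0.2, 0.4]
width: 0.252
finger_force: 34.3
clock: 37.28
tool_pos: [558.4, 223.3, 6.2]
orientation: [[1.0, 0.004, 0.001], [0.004, -1.0, 0.0], [0.001, -0.0, -1.0]]
ft_force: [-0.3, 0.3, 1.5]
width: 0.251
finger_force: 34.7
```

```bash
python3 -m creep '[[[0.72,0.0003,0.0003,0,0,0,0],[0.6,0.0003,0.0003,0,0,0,0],[0.5,0.0003,0.0003,0,0,0,0],[0.5,0.0003,0.0003,0,0,0,0],[0.5,0,0,-0.01,0,0,0],[0.5,0,0,-0.03,0,0,0],[0.5,0,0,-0.06,0,0,0],[0.5,0,0,-0.095,0,0,0]]]'
python3 -m creep '[[[0.5,-0.01,0,-0.03,0,0,0],[0.5,-0.025,0,-0.06,0,0,0],[0.5,-0.04,0,-0.085,0,0,0],[0.5,-0.05,0,-0.1,0,0,0],[0.5,-0.05,0,-0.1,0,0,0],[0.5,-0.05,0,-0.1,0,0,0],[0.5,-0.05,0,-0.1,0,0,0],[0.5,-0.05,0,-0.1,0,0,0]]]'
python3 - <<'E'
from m import *
c=look('w14');cv2.imwrite('pics/w14c.png',cv2.resize(c['image'][40:280,120:440],(800,600)))
h=cv2.cvtColor(c['image'],cv2.COLOR_BGR2HSV).astype(int)
for k,X in(('teal',[557,293,15]),('gold',[559,222.5,20]),('purple',[562.6,153.5,15]),('red',[489.7,219.8,15])):
    q,st,p=blob(c,proj(c,X),k,34);W=np.array([plane(c,u,X[2])[:2] for u in p],np.float32);print(k,st,cv2.minEnclosingCircle(W))
u=proj(c,[559,222.7,30]).astype(int);w=np.zeros(h.shape[:2],np.uint8);cv2.circle(w,tuple(map(int,u)),24,1,-1)
m=((h[...,1]<90)&(w>0)).astype(np.uint8);n,l,st,ce=cv2.connectedComponentsWithStats(m);k=1+np.argmax(st[1:,4]);print('pearl',st[k],ce[k],plane(c,ce[k],29))
E
```

```text
clock: 37.95
tool_pos: [556.2, 222.7, 100.1]
orientation: [[1.0, 0.003, -0.004], [0.003, -1.0, -0.001], [-0.004, 0.001, -1.0]]
ft_force: [1.9, 0.6, 0.2]
width: 0.503
finger_force: 0.0
clock: 38.62
tool_pos: [507.4, 222.6, 198.5]
orientation: [[1.0, 0.003, -0.003], [0.003, -1.0, -0.001], [-0.003, 0.001, -1.0]]
ft_force: [1.0, 0.2, -0.6]
width: 0.498
finger_force: 0.0
tcp [507.4 222.6 198.5] R [[1.0, 0.003, -0.003], [0.003, -1.0, -0.001], [-0.003, 0.001, -1.0]] j [ 0.28 -0.11  1.79 -0.    1.47  1.85] t 38.67
teal [194, 122, 34, 33, 990] ((557.4298095703125, 292.6559143066406), 21.168113708496094)
gold [256, 114, 46, 48, 1029] ((558.4796752929688, 222.62876892089844), 23.578569412231445)
purple [330, 117, 33, 34, 873] ((562.7730712890625, 153.53176879882812), 17.253713607788086)
red [269, 183, 24, 38, 854] ((490.064453125, 219.94151306152344), 23.386127471923828)
pearl [266 125  26  27 544] [278.31985294 138.43933824] [558.36275447 222.86473756  29.        ]
```

View pics/w14c.png

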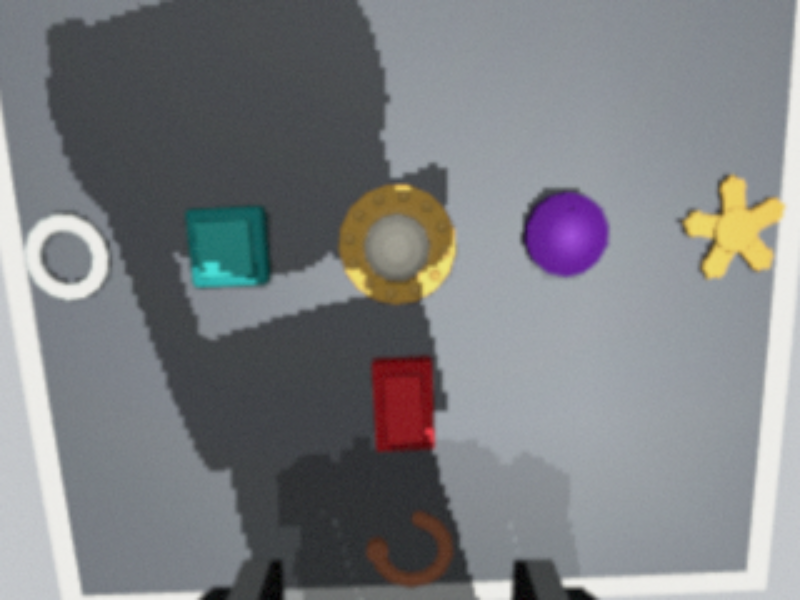

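The pearl (398,246) stands central on the rosette (398,243). Teal (228,246), purple (567,233) and red (404,404) are all midway. Handing in.

```bash
python3 -c "
from cell import job
print(job.close_job())"
```

```text
the job is handed in; nothing more can be done
None
```

The necklace is laid out as asked and handed in at about 39 s of robot time: rosette within about 1.5 mm of the board centre, each stone within about 1 mm of its midway point, pearl central on top, and the jar untouched.

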